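# Pack the nested angle brackets into the foam insert

## Task

Pack the two orange angle brackets into the empty angle-shaped cutout of the foam insert as a nested pair: first press one down at the outer corner of the cutout, then nest the other inside its V, long leg along long leg, and press that down too, until both sit fully home on the bottom and their tops are level. Leave the loose battery and the red screwdriver on the desk where they are.

Things in the scene. Friction and masses are not known exactly. Their poses are not given: they have to be found in the camera images.
- bracket_a_leg (a point): Middle of the LONG leg of an orange angle bracket (mid-length, mid-thickness, 18 mm up). Seen from above an L on edge: legs 72 and 52 mm outside, 9 mm thick, 36 mm tall, 60 g, lower edges chamfered 2.5, upper 2 mm. x: along the long leg to its free end (+36; corner face -36 mm). y: across the leg to the inside of the L (faces at -4.5 and +4.5). z up. Grasp from above across the 9 mm here.
- bracket_b_leg (a point): The same point and axes on the second bracket, identical to the first; either may go to either place. On both, the short leg fills x from -36 to -27 mm and y from -4.5 to +47.5 mm; the top is 18 mm above this point.
- bracket_a_corner (a point): Top of bracket a where its two legs meet, 4.5 mm in from both outer faces, axes as the leg point; Push the bracket down with shut fingertips on the long leg 10 to 20 mm from here, then on the short leg 15 to 25 mm from here, so that it goes in straight.
- bracket_b_corner (a point): The same point on bracket b.
- foam_face (a point): Centre of the dark foam's flat face, 36 mm above the desk, level with the rim of its grey tray (170 x 190 mm, immovable). The angle cutout is 28 mm deep, its bottom blue, its mouth eased 2.5 mm. A bracket at home stands 8 mm proud: top 44 mm above the desk. A battery (7 mm proud) and pliers (3 mm) fixed in the foam are the only other things above its face.
- cutout_outer (a point): Where the mid long leg of the OUTER bracket (at the outer corner of the cutout) is when fully home: 26 mm above the desk. Axes of the insert, z up. A bracket at home has its x (to the long leg's free end) along this -y and its y (the short leg's way) along this +x. The cutout is the outline of the nested pair with 3 mm spare width on the inner side of the V; it is open towards -y and +x from here.
- cutout_inner (a point): The same for the INNER bracket, nested in the V of the outer: 9 mm along +x and 9 mm along -y from cutout_outer, same height and axes. No finger fits between nested legs: a bracket held by the top 10 to 14 mm of its leg stops part-way, the fingertips meeting the top of the one already there; let go and push it down.
- tongue_outer_long (a joint): One of four springy foam tongues, one at each leg end of the cutout, with sloped tops. Value: how far it is squeezed, m; 0 free, about 0.002 behind a part at home. Each pushes its part along the leg to the outer corner with about 2 N, so a part set in sticks part-way; pushing it down takes 4 to 15 N. A part let in 1 mm off towards +x and -y is drawn in.
- battery_a: loose grey battery, a bystander lying loose on the desk near the brackets; its origin is the centre of its underside. Leave it where it is.
- driver_red: red screwdriver, a bystander lying loose on the desk near the brackets; its origin is the centre of its underside. Leave it where it is.

How it is judged:
On the way:
1. the first bracket is pressed home at the outer corner of the cutout, the other one not yet in the insert ((((horizontal distance between bracket_a_leg and cutout_outer below 0.004 m and z of bracket_a_leg in the frame of cutout_outer below 0.0025 m and angle between the x axis of bracket_a_leg and the y axis of cutout_outer, either way round below 0.06 rad and angle between bracket_a_leg's own z axis and vertical below 0.06 rad) and distance between bracket_b_leg and cutout_inner above 0.06 m) or ((horizontal distance between bracket_b_leg and cutout_outer below 0.004 m and z of bracket_b_leg in the frame of cutout_outer below 0.0025 m and angle between the x axis of bracket_b_leg and the y axis of cutout_outer, either way round below 0.06 rad and angle between bracket_b_leg's own z axis and vertical below 0.06 rad) and distance between bracket_a_leg and cutout_inner above 0.06 m))), for 0.2 s.
At the end, for the whole second after the job is handed in: One bracket is at the outer place and the other at the inner place, each within 4 mm sideways of its home point, no more than 2.5 mm above it, its long leg within 0.06 rad of the cutout's and upright within 0.06 rad ((((horizontal distance between bracket_a_leg and cutout_outer below 0.004 m and z of bracket_a_leg in the frame of cutout_outer below 0.0025 m and angle between the x axis of bracket_a_leg and the y axis of cutout_outer, either way round below 0.06 rad and angle between bracket_a_leg's own z axis and vertical below 0.06 rad) and (horizontal distance between bracket_b_leg and cutout_inner below 0.004 m and z of bracket_b_leg in the frame of cutout_inner below 0.0025 m and angle between the x axis of bracket_b_leg and the y axis of cutout_inner, either way round below 0.06 rad and angle between bracket_b_leg's own z axis and vertical below 0.06 rad)) or ((horizontal distance between bracket_b_leg and cutout_outer below 0.004 m and z of bracket_b_leg in the frame of cutout_outer below 0.0025 m and angle between the x axis of bracket_b_leg and the y axis of cutout_outer, either way round below 0.06 rad and angle between bracket_b_leg's own z axis and vertical below 0.06 rad) and (horizontal distance between bracket_a_leg and cutout_inner below 0.004 m and z of bracket_a_leg in the frame of cutout_inner below 0.0025 m and angle between the x axis of bracket_a_leg and the y axis of cutout_inner, either way round below 0.06 rad and angle between bracket_a_leg's own z axis and vertical below 0.06 rad)))); the robot touches nothing.
It fails at once if the loose grey battery is moved by more than 3 cm (distance of battery_a from where it was at the start of the episode above 0.03 m).
It fails at once if the red screwdriver is moved by more than 3 cm (distance of driver_red from where it was at the start of the episode above 0.03 m).
It also fails if it takes over 58 s, if anything falls off the work surface, if the arm or the gripper's body presses on something with over 40 N, if the wrist force passes 120 N, or if a joint passes its speed limit or range.

## Robot

A 6-joint arm with a two-finger parallel gripper is mounted at the origin on the work surface; the furniture and walls round the work are solid. World frame = base frame: x ahead of the robot, y to its left, z up, the work surface at z = 0. Lengths are in m, angles in rad, forces in N, time in s.
With the tool pointing down it reaches from about 0.35 to 0.85 m from the base axis. Payload 8.1 kg.
Tool frame: the origin (TCP) lies midway between the tips of the shut fingers; the grasp point (between the pads) lies 19 mm behind it; z points along the fingers, y is the line along which they close (so a half turn about z gives the same grasp; the last joint's range is limited). The gripper opens to 93 mm and grips with 3 to 60 N. Pads are 15 mm wide; open, the fingers measure 128 mm over their backs; the gripper's body (75 mm by 188 mm) begins 65 mm behind the grasp point.
Start: joints at [-1.245, 0.13, 1.488, -0, 1.523, -0.085], TCP at [0.24, -0.55, 0.198] pointing down, gripper open.
Joint ranges: [-2.96, 2.96], [-0.89, 2.26], [0.02, 2.5], [-1.34, 4.48], [0, 2.73], [-2.66, 2.66]. Speed limits (rad/s): [2.39, 2.39, 2.79, 3.14, 3.14, 3.14].

## Interface

Orientations are given as a unit quaternion [x, y, z, w].
In Python, from bench import manip gives the robot as it stands.
- The arm moves only by the tool drive_tool, never from a script. Its argument "steps" is a list of rows, each a list of 6 numbers: the shift along the tool's x, y, z in cm, then the turn, a rotation vector about the tool's x, y, z in rad. A call has exactly 10 rows; each row shifts and turns the commanded pose from where the row before left it, along the tool's axes as they then stand; what a row does not reach is not made up. A row lasts 1/12 s, in which the tool goes at most 41.7 mm and 7.16 degrees, less where a joint would pass 70% of its speed; a pose out of reach is approached as far as the arm can. A call is refused whole if a number of a shift passes 4.17 or a number of a turn 0.125, either way. A call with a gripper value outside its range is refused whole. "claw" is the finger opening in cm, from 0 to 9.3, set as the call begins (left out, the last holds). The fingers move at their own pace and stop on an object; "squeeze" is the grip in N (left out, the last holds). Time passes only in rows, so rows that do not move let the fingers close, or fill a call up. It gives the time, the measured TCP pose, the force, the opening and the grip force at its end, in the units of the state.
- manip.observe(): the state, without advancing time (a new reading comes with each control period).
- manip.snapshot(name): name is "side" or "top" or "wrist"; returns a dict with "img" (384x512x3 uint8, red, green, blue), "mtx" (3x3 intrinsics, pixels), "k1" (the pictures are not rectified: a ray, as slopes to the right and down, at radius r is drawn at 1 + k1 r^2 times it, then the intrinsics apply), "rvec" (rotation vector, rad) and "tvec" (3), from world to camera coordinates, as OpenCV has them. Camera axes: x right, y down, z forward; pixel columns grow to the right and rows downward; lengths in m; the calibration is good to about 2 mm. A picture is of the moment at which its call begins. There is no depth.
- manip.hand_in(): hands the job in; it is judged then, once.
The state is a dict: "time": time; "q": joint angles; "joint_velocities": joint speeds; "joint_torque": joint torques, N m; "eef_pos": TCP position; "tool_rot": TCP orientation; "wrist_force": force on the tool from outside, world axes, zero at the start; "torque": the same for the moment, N m; "width": finger opening in m; "finger_force": force on a finger pad.
Only numpy, scipy, OpenCV 4.12 (cv2) and the standard library are available. Lean on these libraries where they do the work, as an engineer would, in place of code of your own. Each camera call takes 0.05 s, during which the arm holds its last target. There are 200 camera calls.

## Working session

There is one attempt and no reset: what is moved stays moved. The work goes in short steps, Python scripts to look and compute and a tool call to move; the robot and the scene stay as the last step left them, time stands still between calls to the robot, and variables do not carry over. Pictures are saved under pics/ and viewed, at most 10 in all, crops included, and the job is handed in when it is done.

Besides the shell and the picture viewer there is one more tool, called after "Request:" by a JSON object that holds its "api" and its "payload", one argument or row to a line. drive_tool: Moves the arm, as the interface text tells. Its arguments: {"type":"object","properties":{"steps":{"type":"array","items":{"type":"array","items":{"type":"number"}}},"claw":{"type":"number"},"squeeze":{"type":"number"}},"required":["steps"]}

```bash
mkdir -p pics; ls
python3 - <<'E'
from bench import manip
import cv2
for n in ("top","side"):
    s=manip.snapshot(n); cv2.imwrite(f"pics/{n}0.png",s["img"][:,:,::-1]); print(n,s["mtx"].round(1).tolist(),s["k1"],s["rvec"],s["tvec"])
o=manip.observe(); print(o["time"],o["eef_pos"],o["tool_rot"],o["wrist_force"],o["width"])
E
```

```text
pics
top [[446.7, 0.0, 261.6], [0.0, 446.7, 192.9], [0.0, 0.0, 1.0]] -0.013008840027729965 [ 2.2336255  -1.96935905  0.20431956] [-0.34062253  0.44936007  0.8725164 ]
side [[468.2, 0.0, 255.5], [0.0, 468.2, 188.1], [0.0, 0.0, 1.0]] -0.19657597481860375 [ 1.97914174 -0.04346136  0.06095261] [-0.50987669 -0.04530453  1.11446985]
0.1 [ 0.23944814 -0.54955653  0.19683742] [ 9.78979767e-01  2.03955801e-01 -8.85906234e-05 -7.99506234e-04] [ 0.32765428  0.19923694 -0.42536838] 0.09280763719661066
```

View pics/top0.png

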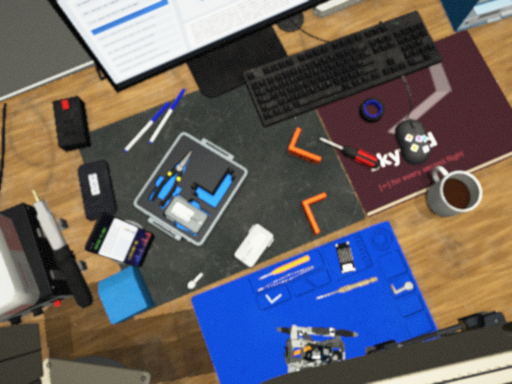

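View pics/side0.png

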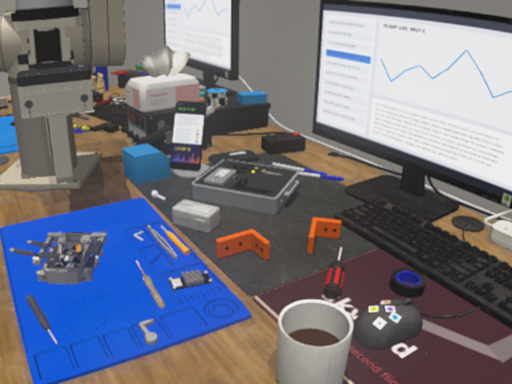

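The top view shows orange brackets at about (303,147) and (315,211). The tray is around (190,187) with the blue-bottomed cutout near (213,188), the battery near (255,245) and the driver near (350,150).

```bash
cat > h.py <<'E'
from bench import manip
import cv2, numpy as np
from scipy.spatial.transform import Rotation as R
def ray(s,px):
    px=np.atleast_2d(np.float64(px)); k=np.array([s["k1"],0,0,0,0.])
    n=cv2.undistortPointsIter(px[:,None],s["mtx"],k,None,None,(3,50,1e-10))[:,0]
    M=cv2.Rodrigues(np.float64(s["rvec"]))[0]; C=-M.T@np.ravel(s["tvec"])
    return C,np.c_[n,np.ones(len(n))]@M
def plane(s,px,z):
    C,d=ray(s,px); return C+d*((z-C[2])/d[:,2])[:,None]
def proj(s,P):
    return cv2.projectPoints(np.float64(P).reshape(-1,1,3),s["rvec"],s["tvec"],s["mtx"],np.array([s["k1"],0,0,0,0.]))[0][:,0]
def orange(img):
    h=cv2.cvtColor(img,cv2.COLOR_RGB2HSV); return cv2.inRange(h,(4,150,90),(17,255,255))
def blue(img):
    h=cv2.cvtColor(img,cv2.COLOR_RGB2HSV); return cv2.inRange(h,(96,150,90),(118,255,255))
def snap(n,f=None):
    s=manip.snapshot(n)
    if f: cv2.imwrite(f"pics/{f}.png",s["img"][:,:,::-1])
    return s
E
python3 - <<'E'
from h import *
s=snap("top")
C,_=ray(s,[0,0]);print("cam",C)
cs,_=cv2.findContours(orange(s["img"]),0,2)
for c in cs:
    if cv2.contourArea(c)<80: continue
    p=cv2.approxPolyDP(c,3,True)[:,0]; print(cv2.contourArea(c)); print(np.c_[p,plane(s,p,.036)[:,:2].round(4)])
cs,_=cv2.findContours(blue(s["img"])[130:250,130:255],0,2,offset=(130,130))
for c in cs:
    if cv2.contourArea(c)<60: continue
    p=cv2.approxPolyDP(c,2,True)[:,0]; print(cv2.contourArea(c)); print(np.c_[p,plane(s,p,.008)[:,:2].round(4)])
print("tray",plane(s,[[185,132],[247,165],[198,245],[134,205]],.036).round(3))
c=s["img"][125:260,120:390][:,:,::-1]; cv2.imwrite("pics/c1.png",cv2.resize(c,(800,400),interpolation=cv2.INTER_CUBIC))
E
```

```text
cam [ 0.30019904 -0.30652504  0.94612683]
90.0
[[ 7.400e+01  3.390e+02  1.551e-01  4.600e-02]
 [ 7.500e+01  3.540e+02  1.279e-01  3.820e-02]
 [ 7.900e+01  3.500e+02  1.362e-01  3.200e-02]
 [ 8.000e+01  3.540e+02  1.292e-01  2.850e-02]
 [ 9.600e+01  3.500e+02  1.405e-01 -9.000e-04]
 [ 9.100e+01  3.460e+02  1.466e-01  1.020e-02]
 [ 8.800e+01  3.520e+02  1.348e-01  1.380e-02]
 [ 8.700e+01  3.480e+02  1.419e-01  1.720e-02]
 [ 8.000e+01  3.490e+02  1.383e-01  3.040e-02]
 [ 7.600e+01  3.440e+02  1.464e-01  4.010e-02]
 [ 8.100e+01  3.460e+02  1.440e-01  2.960e-02]
 [ 8.100e+01  3.420e+02  1.514e-01  3.120e-02]]
306.0
[[ 1.660e+02  3.100e+02  2.324e-01 -1.236e-01]
 [ 1.650e+02  3.140e+02  2.246e-01 -1.229e-01]
 [ 1.610e+02  3.100e+02  2.311e-01 -1.138e-01]
 [ 1.560e+02  3.120e+02  2.261e-01 -1.046e-01]
 [ 1.570e+02  3.160e+02  2.188e-01 -1.079e-01]
 [ 1.480e+02  3.140e+02  2.203e-01 -8.960e-02]
 [ 1.340e+02  3.330e+02  1.813e-01 -6.870e-02]
 [ 1.290e+02  3.280e+02  1.893e-01 -5.720e-02]
 [ 1.260e+02  3.320e+02  1.812e-01 -5.280e-02]
 [ 1.250e+02  3.270e+02  1.902e-01 -4.910e-02]
 [ 1.220e+02
[... 5384 characters left out ...]
   0.6334  -0.3464]]
438.5
[[ 2.310e+02  1.750e+02  5.276e-01 -2.099e-01]
 [ 2.280e+02  1.730e+02  5.312e-01 -2.029e-01]
 [ 2.130e+02  1.940e+02  4.811e-01 -1.775e-01]
 [ 1.970e+02  1.870e+02  4.920e-01 -1.410e-01]
 [ 1.970e+02  1.960e+02  4.725e-01 -1.441e-01]
 [ 2.160e+02  2.060e+02  4.561e-01 -1.877e-01]
 [ 2.310e+02  1.820e+02  5.122e-01 -2.121e-01]]
184.0
[[ 1.760e+02  1.730e+02  5.171e-01 -9.090e-02]
 [ 1.590e+02  1.910e+02  4.731e-01 -6.120e-02]
 [ 1.570e+02  1.960e+02  4.617e-01 -5.880e-02]
 [ 1.610e+02  1.990e+02  4.564e-01 -6.850e-02]
 [ 1.690e+02  1.920e+02  4.736e-01 -8.290e-02]]
tray [[ 0.603 -0.102  0.036]
 [ 0.547 -0.243  0.036]
 [ 0.367 -0.167  0.036]
 [ 0.432 -0.022  0.036]]
```

View pics/c1.png

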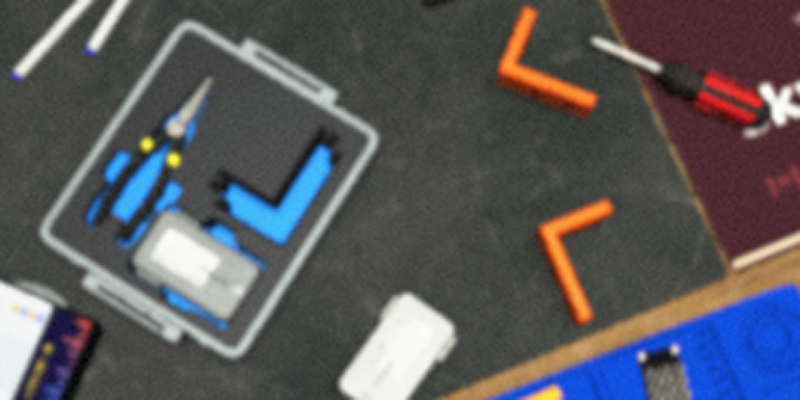

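```bash
cat >> h.py <<'E'
def go(p,yaw=None,o=None):
    """tool-frame shift in cm to world p with current orientation; then turn about tool z (and its tilt residue) to yaw"""
    o=o or manip.observe(); r=R.from_quat(o["tool_rot"])
    d=r.inv().apply(np.array(p)-o["eef_pos"])*100
    x=r.as_matrix()[:,0]; y=np.arctan2(x[1],x[0]); print("t",round(o["time"],2),"tcp",o["eef_pos"].round(4),"yaw",y.round(4),"F",o["wrist_force"].round(1),"w",round(o["width"],4))
    print("shift cm",d.round(2),end=" ")
    if yaw is not None:
        t=R.from_matrix(np.c_[[np.cos(yaw),np.sin(yaw),0],[np.sin(yaw),-np.cos(yaw),0],[0,0,-1]])
        print("turn now",(r.inv()*t).as_rotvec().round(4)," shift if turned first",(t.inv().apply(np.array(p)-o["eef_pos"])*100).round(2),end="")
    print()
E
python3 -c "
from h import *
go([.50,-.33,.30])"
```

```text
t 0.15 tcp [ 0.2395 -0.5496  0.1969] yaw 0.4108 F [-0.2  0.5 -0.7] w 0.0931
shift cm [ 32.66  -9.74 -10.29]
```

Request:
{"api": "drive_tool", "payload": {
  "steps": [
    [3.6, -1.1, -1.15, 0, 0, 0],
    [3.6, -1.1, -1.15, 0, 0, 0],
    [3.6, -1.1, -1.15, 0, 0, 0],
    [3.6, -1.1, -1.15, 0, 0, 0],
    [3.6, -1.1, -1.15, 0, 0, 0],
    [3.6, -1.1, -1.15, 0, 0, 0],
    [3.6, -1.1, -1.15, 0, 0, 0],
    [3.6, -1.1, -1.15, 0, 0, 0],
    [3.6, -1.1, -1.15, 0, 0, 0],
    [0, 0, 0, 0, 0, 0]
  ],
  "claw": 3.5
}}

```text
time: 0.98
eef_pos: [0.5021, -0.3255, 0.3037]
tool_rot: [0.978, 0.207, 0.002, 0.0]
wrist_force: [1.1, -0.5, -0.4]
width: 0.0356
finger_force: 0.0
```

```bash
python3 -c "
from h import *
s=snap('wrist','w1'); print(s['mtx'],s['k1'],ray(s,[256,192])); go([.50,-.33,.30])"
```

```text
[[315.89545426   0.         262.08162902]
 [  0.         315.89545426 192.16564597]
 [  0.           0.           1.        ]] 0.017116651675849637 (array([ 0.571429  , -0.29310807,  0.49072279]), array([[-0.25681066, -0.0946923 , -0.96200445]]))
t 1.03 tcp [ 0.4998 -0.3276  0.3024] yaw 0.4158 F [-0.6  0.5 -0.7] w 0.0354
shift cm [-0.08  0.23  0.24]
```

View pics/w1.png

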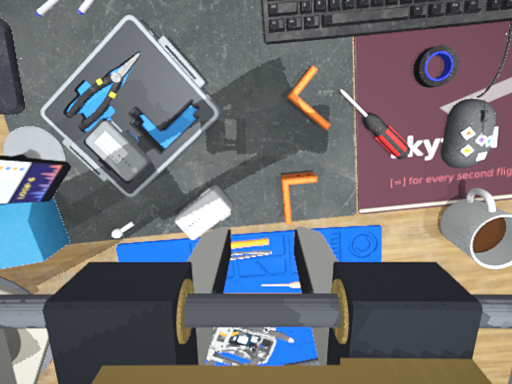

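Both brackets (about (310,97) and (298,195)), the tray with the cutout near (165,120), the battery and the driver are sharply visible. I'll go lower over the cutout for a precise view.

Request:
{"api": "drive_tool", "payload": {
  "steps": [
    [-0.4, -1.7, 1.6, 0, 0, 0],
    [-0.4, -1.7, 1.6, 0, 0, 0],
    [-0.4, -1.7, 1.6, 0, 0, 0],
    [-0.4, -1.7, 1.6, 0, 0, 0],
    [-0.4, -1.7, 1.6, 0, 0, 0],
    [-0.4, -1.7, 1.6, 0, 0, 0],
    [-0.4, -1.7, 1.6, 0, 0, 0],
    [-0.4, -1.7, 1.6, 0, 0, 0],
    [0, 0, 0, 0, 0, 0],
    [0, 0, 0, 0, 0, 0]
  ]
}}

```text
time: 1.87
eef_pos: [0.4121, -0.218, 0.1721]
tool_rot: [0.979, 0.204, -0.001, -0.001]
wrist_force: [0.9, -0.3, 1.1]
width: 0.035
finger_force: 0.0
```

```bash
python3 -c "
from h import *
import pickle
s=snap('wrist','w2'); pickle.dump(s,open('w2.pkl','wb')); go([.414,-.215,.17])
m=blue(s['img']);cs,_=cv2.findContours(m,0,2)
q=proj(s,[.485,-.18,.01])[0];print(q)
for c in cs:
    if cv2.contourArea(c)>300 and cv2.pointPolygonTest(c,(float(q[0]),float(q[1])),True)>-25:
        p=cv2.approxPolyDP(c,2,True)[:,0]; print(np.c_[p,plane(s,p,.008)[:,:2].round(4)])
x,y=q.astype(int);x0=max(x-110,0);y0=max(y-80,0);print(x0,y0)
cv2.imwrite('pics/w2c.png',cv2.resize(s['img'][y0:y0+160,x0:x0+213,::-1],None,fx=3.7,fy=3.7,interpolation=cv2.INTER_CUBIC))
"
```

```text
t 1.92 tcp [ 0.4134 -0.2189  0.1736] yaw 0.4102 F [ 0.7 -0.4  1.4] w 0.0352
shift cm [ 0.22 -0.33  0.36] 
[257.90514727  95.86716522]
[[ 3.050e+02  6.800e+01  5.297e-01 -2.138e-01]
 [ 2.990e+02  7.000e+01  5.255e-01 -2.089e-01]
 [ 2.950e+02  6.500e+01  5.282e-01 -2.031e-01]
 [ 2.970e+02  6.000e+01  5.333e-01 -2.029e-01]
 [ 2.530e+02  1.020e+02  4.772e-01 -1.776e-01]
 [ 2.230e+02  7.100e+01  4.931e-01 -1.370e-01]
 [ 2.250e+02  7.600e+01  4.894e-01 -1.407e-01]
 [ 2.220e+02  8.000e+01  4.845e-01 -1.393e-01]
 [ 2.150e+02  8.000e+01  4.816e-01 -1.326e-01]
 [ 2.230e+02  9.000e+01  4.757e-01 -1.439e-01]
 [ 2.190e+02  9.500e+01  4.693e-01 -1.418e-01]
 [ 2.520e+02  1.300e+02  4.497e-01 -1.881e-01]
 [ 2.990e+02  8.700e+01  5.104e-01 -2.161e-01]
 [ 2.970e+02  7.900e+01  5.167e-01 -2.108e-01]]
147 15
```

View pics/w2c.png

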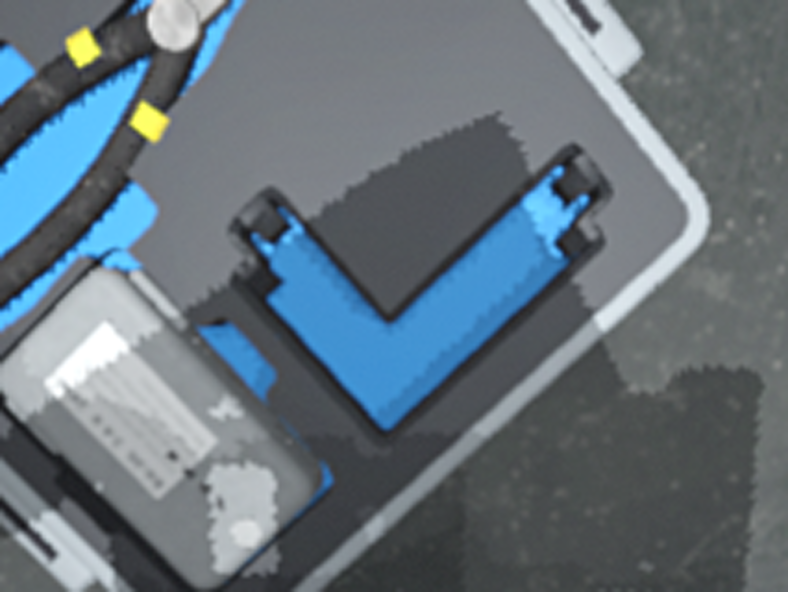

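The view shows the cutout with a black eased mouth: outer corner at crop (388,432), inner corner at (390,318), two tongues at each leg end. I'll rectify it to the face plane and read averaged edge profiles.

```bash
cat > prof.py <<'E'
from h import *
import pickle
s=pickle.load(open('w2.pkl','rb')); print("cam",ray(s,[0,0])[0])
m=blue(s['img']); c=max((c for c in cv2.findContours(m,0,1)[0] if cv2.pointPolygonTest(c,(252.,115.),False)>0),key=cv2.contourArea)[:,0]
# long/short edges at z=.008, coarse line fits between corner points
def fit(a,b,z):
    a,b=np.array(a,float),np.array(b,float); t=(b-a)/np.linalg.norm(b-a); u=(c-a)@t; n=np.abs((c-a)@[-t[1],t[0]])
    k=(n<2.5)&(u>5)&(u<np.linalg.norm(b-a)-5); P=plane(s,c[k]+0.,z)[:,:2]
    vx,vy,x,y=cv2.fitLine(np.float32(P),2,0,.01,.01).ravel(); return np.degrees(np.arctan2(vy,vx))%180,(x,y),k.sum()
E_={'outL':((252,130),(299,87)),'inL':((253,102),(290,66)),'outS':((252,130),(222,98)),'inS':((253,102),(226,74))}
for z in(.008,.0335):
    for k,v in E_.items(): print(z,k,fit(*v,z))
    a={k:fit(*v,z) for k,v in E_.items()}; th=np.radians(np.mean([a['outL'][0]-180,a['outS'][0]-90,a['inL'][0]-180,a['inS'][0]-90])); 
    n=np.array([-np.sin(th),np.cos(th)]); l=np.array([np.cos(th),np.sin(th)])
    print("th",np.degrees(th),"width L",(np.array(a['inL'][1])-a['outL'][1])@n*1e3,"S",(np.array(a['inS'][1])-a['outS'][1])@l*1e3)
    o=n*(np.array(a['outL'][1])@n)+l*(np.array(a['outS'][1])@l); print("outer corner",o)
# grey profiles across edges in plane z=.036 about that corner
z=.036;g=cv2.cvtColor(s['img'],cv2.COLOR_RGB2HSV)
def smp(pts):
    q=proj(s,np.c_[pts,np.full(len(pts),z)]).astype(np.float32); return cv2.remap(s['img'],q[:,0],q[:,1],1)[:,0].astype(int)
for nm,al,ac,rng in(('L',l,n,np.arange(.025,.06,.002)),('S',n,l,np.arange(.02,.045,.002))):
    print(nm)
    for d in np.arange(-.008,.032,.001):
        v=np.median(smp(np.array([o+al*t+ac*d for t in rng])),0); print(round(d*1e3),v.astype(int).tolist(),end=' ')
    print()
E
python3 prof.py
```

```text
cam [ 0.48284768 -0.18623618  0.35877568]
0.008 outL (np.float32(155.71759), (np.float32(0.4797932), np.float32(-0.2018571)), np.int64(40))
0.008 inL (np.float32(155.69937), (np.float32(0.50132674), np.float32(-0.18831961)), np.int64(31))
0.008 outS (np.float32(65.68361), (np.float32(0.45741138), np.float32(-0.16603066)), np.int64(25))
0.008 inS (np.float32(65.71248), (np.float32(0.48335505), np.float32(-0.1589528)), np.int64(21))
th -24.296738 width L 21.198683 S 20.733477
outer corner [ 0.44776508 -0.18739806]
0.0335 outL (np.float32(155.71777), (np.float32(0.48001525), np.float32(-0.20072153)), np.int64(40))
0.0335 inL (np.float32(155.69939), (np.float32(0.49998337), np.float32(-0.18816815)), np.int64(31))
0.0335 outS (np.float32(65.68318), (np.float32(0.4592605), np.float32(-0.16749951)), np.int64(25))
0.0335 inS (np.float32(65.71204), (np.float32(0.48331815), np.float32(-0.16093619)), np.int64(21))
th -24.296902 width L 19.657656 S 19.226187
outer corner [ 0.45031545 -0.1873135 ]
L
-8 [78, 82, 86] -7 [78, 82, 86] -6 [78, 82, 87] -5 [79, 82, 87] -4 [73, 76, 81] -3 [57, 59, 63] -2
[... 541 characters left out ...]
0 [80, 84, 89] 31 [80, 83, 88] 
S
-8 [75, 77, 82] -7 [75, 78, 83] -6 [75, 78, 83] -5 [72, 76, 80] -4 [62, 65, 69] -3 [54, 57, 61] -2 [48, 51, 53] -1 [39, 39, 43] 0 [38, 62, 95] 1 [54, 119, 178] 2 [64, 147, 211] 3 [65, 148, 212] 4 [65, 147, 210] 5 [66, 147, 210] 6 [66, 147, 210] 7 [66, 147, 210] 8 [66, 147, 210] 9 [66, 147, 210] 10 [66, 147, 210] 11 [67, 147, 210] 12 [67, 147, 210] 13 [67, 147, 210] 14 [67, 147, 211] 15 [66, 145, 209] 16 [62, 139, 201] 17 [57, 129, 190] 18 [54, 124, 185] 19 [46, 98, 152] 20 [43, 60, 84] 21 [49, 49, 51] 22 [68, 70, 74] 23 [79, 82, 87] 24 [80, 83, 88] 25 [80, 83, 87] 26 [79, 83, 87] 27 [80, 83, 88] 28 [80, 83, 87] 29 [80, 83, 87] 30 [79, 83, 87] 31 [79, 83, 87]
```

Rectified mouth widths are 26.3 mm in both legs against the 26 mm expected, and the angle is −24.3°, so the cutout fix is consistent. Next is a look at the brackets.

Request:
{"api": "drive_tool", "payload": {
  "steps": [
    [-0.5, 3.15, 0, 0, 0, 0],
    [-0.5, 3.15, 0, 0, 0, 0],
    [-0.5, 3.15, 0, 0, 0, 0],
    [-0.5, 3.15, 0, 0, 0, 0],
    [-0.6, 3.15, 0, 0, 0, 0],
    [-0.6, 3.15, 0, 0, 0, 0],
    [0, 0, 0, 0, 0, 0],
    [0, 0, 0, 0, 0, 0],
    [0, 0, 0, 0, 0, 0],
    [0, 0, 0, 0, 0, 0]
  ]
}}

```text
time: 2.75
eef_pos: [0.4599, -0.404, 0.174]
tool_rot: [0.979, 0.204, 0.0, 0.0]
wrist_force: [-0.1, 0.6, -0.4]
width: 0.035
finger_force: 0.0
```

```bash
cat > br.py <<'E'
from h import *
import pickle,sys
s=snap('wrist'); pickle.dump(s,open('w3.pkl','wb')); C=ray(s,[0,0])[0]; print("cam",C)
m=orange(s['img']); B={'A':(.465,-.385),'B':(.59,-.35)}; im=s['img'].copy()
for k,b in B.items():
    q=proj(s,[*b,.036])[0]
    c=min((c for c in cv2.findContours(m,0,1)[0] if cv2.contourArea(c)>150),key=lambda c:np.linalg.norm(c[:,0].mean(0)-q))
    p=cv2.approxPolyDP(c,2.5,True)[:,0]; print(k,cv2.contourArea(c)); print(np.c_[p,(plane(s,p,.036)[:,:2]*1e3).round(1),[s['img'][tuple(r[::-1])][0] for r in p]].tolist())
q=proj(s,[.53,-.37,.03])[0].astype(int); x0,y0=max(q[0]-110,0),max(q[1]-80,0); print(x0,y0)
cv2.imwrite('pics/w3c.png',cv2.resize(s['img'][y0:y0+160,x0:x0+213,::-1],None,fx=3.7,fy=3.7,interpolation=cv2.INTER_CUBIC))
E
python3 br.py
```

```text
cam [ 0.53014681 -0.3719547   0.36079774]
A 1021.5
[[285.0, 135.0, 509.2, -406.9, 163.0], [238.0, 141.0, 484.5, -365.4, 150.0], [246.0, 206.0, 423.2, -400.0, 215.0], [253.0, 205.0, 427.3, -406.5, 205.0], [248.0, 150.0, 480.1, -378.3, 153.0], [287.0, 145.0, 500.8, -413.0, 202.0]]
B 725.5
[[250.0, 0.0, 606.1, -327.3, 233.0], [241.0, 13.0, 593.2, -323.8, 230.0], [244.0, 22.0, 587.5, -329.2, 146.0], [290.0, 63.0, 572.7, -382.9, 125.0], [299.0, 66.0, 573.8, -391.9, 153.0], [305.0, 58.0, 582.4, -394.1, 255.0], [258.0, 16.0, 597.2, -339.0, 255.0], [268.0, 0.0, 612.6, -342.3, 148.0], [260.0, 0.0, 609.7, -335.6, 255.0], [253.0, 12.0, 598.3, -333.6, 255.0], [295.0, 50.0, 584.9, -382.4, 255.0], [288.0, 52.0, 580.7, -377.1, 247.0], [243.0, 13.0, 593.9, -325.5, 255.0]]
149 20
```

View pics/w3c.png

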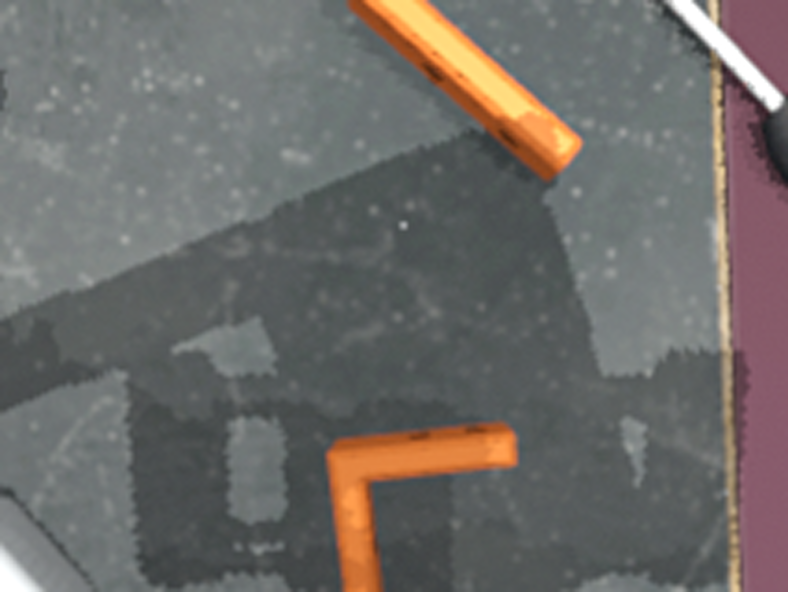

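The crop shows bracket A with its corner at crop (330,450) and its long leg going down-left to pixel (250,206). Bracket B is partly in view at the top. A's outline measures about 70–72 mm long, which is consistent, so I'll grasp it at (0.456,−0.386).

Run:
```python
from h import *
import pickle
s=pickle.load(open('w3.pkl','rb')); c=max((c for c in cv2.findContours(orange(s['img']),0,1)[0]),key=cv2.contourArea)[:,0]
k=(c[:,1]>152)&(c[:,1]<200)
for z,kk in((.035,k&(c[:,0]<246.5)),):
    P=plane(s,c[kk]+0.,z)[:,:2]; L=cv2.fitLine(np.float32(P),2,0,.001,.001).ravel(); print(np.degrees(np.arctan2(L[1],L[0])),L[2:],kk.sum())
    d=L[:2]*np.sign(-L[0]); n=np.array([-d[1],d[0]]); A=plane(s,c+0.,z)[:,:2]; k2=(A-L[2:])@n; 
    near=(k2>1e-3)&(k2<7e-3); e=((A-L[2:])@d)[near].max(); print("end",e, "width",np.sort(k2[k])[-8:])
    print("mid",L[2:]+d*(e+.0005-.036)+n*.004)
go([.456,-.386,.13],np.radians(29.4))
```

```text
29.671026 [ 0.4517522  -0.38310075] 47
end 0.03419567143795414 width [0.00979329 0.00983421 0.00987483 0.00987724 0.00996009 0.00999881
 0.01008575 0.01012258]
mid [ 0.45486557 -0.38593061]
t 2.8 tcp [ 0.4599 -0.4037  0.174 ] yaw 0.4114 F [ 0.7 -0.9 -0.1] w 0.035
shift cm [ 0.35 -1.79  4.4 ] turn now [ 0.0009 -0.0004 -0.1017]  shift if turned first [ 0.53 -1.74  4.4 ]
```

Request:
{"api": "drive_tool", "payload": {
  "steps": [
    [0, 0, 0, 0, 0, -0.105],
    [0.25, -0.9, 0, 0, 0, 0],
    [0.22, -0.87, 1.5, 0, 0, 0],
    [0, 0, 2.5, 0, 0, 0],
    [0, 0, 2.5, 0, 0, 0],
    [0, 0, 2.5, 0, 0, 0],
    [0, 0, 2.5, 0, 0, 0],
    [0, 0, 2.0, 0, 0, 0],
    [0, 0, 1.0, 0, 0, 0],
    [0, 0, 0.5, 0, 0, 0]
  ],
  "claw": 3.5
}}

```text
time: 3.63
eef_pos: [0.4541, -0.3845, 0.0218]
tool_rot: [0.967, 0.255, -0.001, -0.001]
wrist_force: [1.0, 0.6, -0.4]
width: 0.0348
finger_force: 0.0
```

```bash
python3 -c "
from h import *
go([.4553,-.386,.024],.5166)"
```

```text
t 3.63 tcp [ 0.4541 -0.3845  0.0218] yaw 0.5147 F [ 1.   0.6 -0.4] w 0.0348
shift cm [ 0.03  0.18 -0.22] turn now [-0.0025  0.0006 -0.0019]  shift if turned first [ 0.03  0.18 -0.22]
```

Request:
{"api": "drive_tool", "payload": {
  "steps": [
    [0, 0.1, 0, 0, 0, 0],
    [0, 0, 0, 0, 0, 0],
    [0, 0, 0, 0, 0, 0],
    [0, 0, 0, 0, 0, 0],
    [0, 0, 0, 0, 0, 0],
    [0, 0, 0, 0, 0, 0],
    [0, 0, -1, 0, 0, 0],
    [0, 0, -2, 0, 0, 0],
    [0, 0, -3, 0, 0, 0],
    [0, 0, -3, 0, 0, 0]
  ],
  "claw": 0,
  "squeeze": 25
}}

```text
time: 4.47
eef_pos: [0.4547, -0.3865, 0.114]
tool_rot: [0.967, 0.255, -0.001, -0.001]
wrist_force: [1.5, 0.2, 0.4]
width: 0.0004
finger_force: 0.0
```

```bash
python3 -c "
from h import *
import pickle
s=snap('wrist','w4'); pickle.dump(s,open('w4.pkl','wb'));go([.4837,-.1982,.1],np.radians(155.7)); go([.4837,-.1982,.1],np.radians(95))
o=manip.observe();print(proj(s,o['eef_pos']))"
```

```text
t 4.52 tcp [ 0.458  -0.3897  0.1224] yaw 0.5158 F [ 2.1 -1.8  5.5] w 0.0003
shift cm [ 11.68 -15.41   2.14] turn now [ 0.0073  0.008  -2.2017]  shift if turned first [ 5.53 18.51  2.24]
t 4.52 tcp [ 0.458  -0.3897  0.1224] yaw 0.5158 F [ 2.1 -1.8  5.5] w 0.0003
shift cm [ 11.68 -15.41   2.14] turn now [ 0.0088  0.0028 -1.1423]  shift if turned first [18.85  4.23  2.24]
[[270.99174099 231.07621107]]
```

View pics/w4.png

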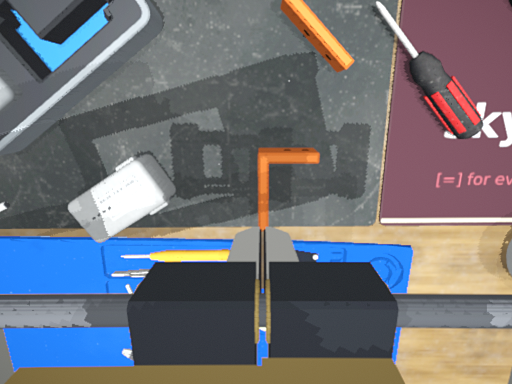

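The fingers closed empty and the bracket is still on the desk (corner at about pixel (262,155), leg running down behind the fingertips). I'll measure where it is now.

Run:
```python
from h import *
import pickle
s=pickle.load(open('w4.pkl','rb')); print(ray(s,[0,0])[0])
cs=[c for c in cv2.findContours(orange(s['img']),0,1)[0] if cv2.contourArea(c)>150]
for c in cs:
    p=cv2.approxPolyDP(c,2,True)[:,0]; print(np.c_[p,(plane(s,p,.036)[:,:2]*1e3).round(1)].tolist())
s=snap('side'); im=s['img']; q=proj(s,[.455,-.386,.06])[0].astype(int); print(q)
im=im[q[1]-75:q[1]+75,q[0]-100:q[0]+100]
cv2.imwrite('pics/s2.png',cv2.resize(im[:,:,::-1],None,fx=4,fy=4,interpolation=cv2.INTER_CUBIC))
```

```text
[ 0.52179225 -0.34762618  0.30073138]
[[314.0, 149.0, 509.2, -404.3], [259.0, 148.0, 487.2, -363.8], [258.0, 213.0, 436.3, -391.4], [261.0, 230.0, 423.5, -401.7], [267.0, 225.0, 430.3, -404.0], [268.0, 164.0, 479.1, -377.1], [318.0, 162.0, 501.5, -413.1], [319.0, 154.0, 507.7, -410.2]]
[[282.0, 0.0, 590.6, -325.0], [281.0, 9.0, 585.2, -327.4], [337.0, 71.0, 569.7, -387.3], [346.0, 68.0, 575.0, -392.2], [353.0, 61.0, 581.8, -394.1], [302.0, 0.0, 597.8, -337.9], [352.0, 59.0, 582.6, -392.6], [347.0, 65.0, 577.2, -391.7], [289.0, 0.0, 593.1, -329.5]]
[236 219]
```

View pics/s2.png

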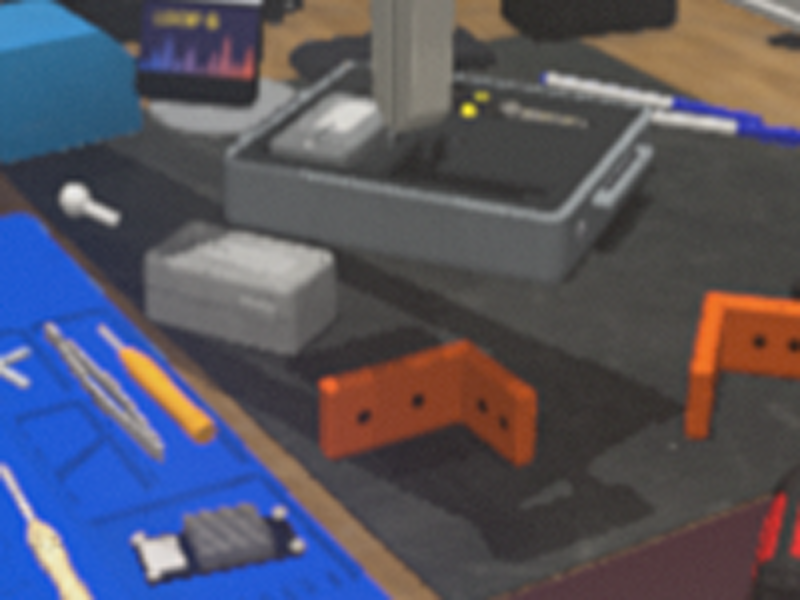

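```bash
python3 -c "
from h import *
for i in range(3):
    snap('top'); go([.4557,-.386,.0225],np.radians(29.5))"
```

```text
t 4.62 tcp [ 0.4575 -0.3893  0.1179] yaw 0.5157 F [-0.   0.1 -0.1] w 0.0006
shift cm [-0.01 -0.44  9.54] turn now [ 0.0071 -0.0019  0.0008]  shift if turned first [ 0.01 -0.38  9.54]
t 4.67 tcp [ 0.4564 -0.3882  0.1154] yaw 0.5157 F [ 0.8 -0.8  0.3] w 0.0007
shift cm [ 0.04 -0.25  9.29] turn now [ 0.0034 -0.0009  0.0009]  shift if turned first [ 0.05 -0.22  9.29]
t 4.72 tcp [ 0.4555 -0.3873  0.1136] yaw 0.5157 F [-0.   0.7 -0.1] w 0.0006
shift cm [ 0.08 -0.11  9.11] turn now [ 0.0005 -0.0002  0.0009]  shift if turned first [ 0.08 -0.1   9.11]
```

Request:
{"api": "drive_tool", "payload": {
  "steps": [
    [0, -0.1, 0, 0, 0, 0],
    [0, 0, 1, 0, 0, 0],
    [0, 0, 1.5, 0, 0, 0],
    [0, 0, 1.5, 0, 0, 0],
    [0, 0, 1.5, 0, 0, 0],
    [0, 0, 1.5, 0, 0, 0],
    [0, 0, 1.0, 0, 0, 0],
    [0, 0, 0.6, 0, 0, 0],
    [0, 0, 0.4, 0, 0, 0],
    [0, 0, 0.1, 0, 0, 0]
  ],
  "claw": 3
}}

```text
time: 5.55
eef_pos: [0.4546, -0.3859, 0.0212]
tool_rot: [0.967, 0.255, -0.0, -0.001]
wrist_force: [-0.0, 0.5, 0.4]
width: 0.03
finger_force: 0.0
```

Request:
{"api": "drive_tool", "payload": {
  "steps": [
    [0, 0, 0, 0, 0, 0],
    [0, 0, 0, 0, 0, 0],
    [0, 0, 0, 0, 0, 0],
    [0, 0, 0, 0, 0, 0],
    [0, 0, 0, 0, 0, 0],
    [0, 0, 0, 0, 0, 0],
    [0, 0, 0, 0, 0, 0],
    [0, 0, 0, 0, 0, 0],
    [0, 0, 0, 0, 0, 0],
    [0, 0, 0, 0, 0, 0]
  ],
  "claw": 0,
  "squeeze": 30
}}

```text
time: 6.38
eef_pos: [0.455, -0.3863, 0.0222]
tool_rot: [0.967, 0.255, -0.0, -0.0]
wrist_force: [-0.1, -0.3, 0.1]
width: 0.0007
finger_force: 0.0
```

```bash
cat > see.py <<'E'
from h import *
for n in("wrist","top","side"):
    s=snap(n); o=manip.observe(); print(n,"tcp px",proj(s,o['eef_pos']).round(0),"A px mid-top",proj(s,[.4555,-.386,.036]).round(0))
    for c in cv2.findContours(orange(s['img']),0,1)[0]:
        a=c[:,0].mean(0)
        if cv2.contourArea(c)>60 and np.linalg.norm(a-proj(s,[.4555,-.386,.036])[0])<80: p=cv2.approxPolyDP(c,2,True)[:,0]; print(np.c_[p,(plane(s,p,.036)[:,:2]*1e3).round(0)].astype(int).tolist())
E
python3 see.py
```

```text
wrist tcp px [[264. 228.]] A px mid-top [[264. 236.]]
[[335, 169, 510, -401], [257, 168, 489, -362], [256, 225, 459, -379], [259, 225, 460, -380], [261, 230, 458, -383], [261, 288, 424, -402], [263, 230, 458, -384], [265, 225, 462, -383], [270, 225, 463, -386], [271, 194, 480, -377], [344, 193, 501, -413], [346, 179, 508, -409]]
top tcp px [[309. 217.]] A px mid-top [[310. 216.]]
side tcp px [[236. 240.]] A px mid-top [[236. 233.]]
[[269, 242, 507, -418], [252, 229, 482, -374], [216, 239, 422, -407], [217, 256, 425, -459], [250, 248, 476, -436], [267, 259, 500, -469]]
```

Run:
```python
from h import *
s=snap('side'); a=s['img'][150:290,160:320,::-1]
w=snap('wrist'); b=w['img'][150:310,200:360,::-1]
a=cv2.resize(a,(400,350),interpolation=2);b=cv2.resize(b,(400,400),interpolation=2)
c=np.zeros((400,800,3),np.uint8);c[:350,:400]=a;c[:,400:]=b;cv2.imwrite('pics/s3.png',c)
```

```text
(no output)
```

View pics/s3.png

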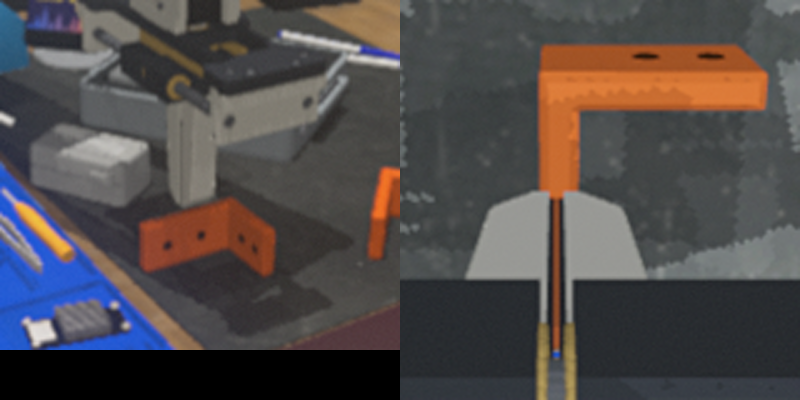

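The fingertips sit visibly above the bracket top even though the reported TCP z is 0.022, so the real tips are about 15–20 mm behind the reported point. I'll calibrate that by gentle contact on the bracket top.

Request:
{"api": "drive_tool", "payload": {
  "steps": [
    [0, 0, 0.05, 0, 0, 0],
    [0, 0, 0.05, 0, 0, 0],
    [0, 0, 0.05, 0, 0, 0],
    [0, 0, 0.05, 0, 0, 0],
    [0, 0, 0.05, 0, 0, 0],
    [0, 0, 0.05, 0, 0, 0],
    [0, 0, 0.05, 0, 0, 0],
    [0, 0, 0, 0, 0, 0],
    [0, 0, 0, 0, 0, 0],
    [0, 0, 0, 0, 0, 0]
  ]
}}

```text
time: 7.47
eef_pos: [0.455, -0.3864, 0.0188]
tool_rot: [0.967, 0.255, 0.0, 0.0]
wrist_force: [-0.1, 0.1, 0.2]
width: 0.0002
finger_force: 0.0
```

Request:
{"api": "drive_tool", "payload": {
  "steps": [
    [0, 0, 0.08, 0, 0, 0],
    [0, 0, 0.08, 0, 0, 0],
    [0, 0, 0.08, 0, 0, 0],
    [0, 0, 0.08, 0, 0, 0],
    [0, 0, 0.08, 0, 0, 0],
    [0, 0, 0.08, 0, 0, 0],
    [0, 0, 0.08, 0, 0, 0],
    [0, 0, 0, 0, 0, 0],
    [0, 0, 0, 0, 0, 0],
    [0, 0, 0, 0, 0, 0]
  ]
}}

```text
time: 8.3
eef_pos: [0.4551, -0.3866, 0.0153]
tool_rot: [0.967, 0.255, -0.0, 0.0]
wrist_force: [-7.0, 6.9, 18.2]
width: 0.0001
finger_force: 8.9
```

Request:
{"api": "drive_tool", "payload": {
  "steps": [
    [0, 0, -0.6, 0, 0, 0],
    [0, 0, -0.3, 0, 0, 0],
    [0, 0, 0, 0, 0, 0],
    [0, 0, 0, 0, 0, 0],
    [0, 0, 0, 0, 0, 0],
    [0, 0, 0.5, 0, 0, 0],
    [0, 0, 0.5, 0, 0, 0],
    [0, 0, 0.5, 0, 0, 0],
    [0, 0, 0.3, 0, 0, 0],
    [0, 0, 0.1, 0, 0, 0]
  ],
  "claw": 2.8
}}

```text
time: 9.13
eef_pos: [0.4543, -0.3857, 0.0017]
tool_rot: [0.967, 0.255, -0.001, -0.001]
wrist_force: [0.3, -0.1, 0.1]
width: 0.0281
finger_force: 0.0
```

Request:
{"api": "drive_tool", "payload": {
  "steps": [
    [0, 0, 0, 0, 0, 0],
    [0, 0, 0, 0, 0, 0],
    [0, 0, 0, 0, 0, 0],
    [0, 0, 0, 0, 0, 0],
    [0, 0, 0, 0, 0, 0],
    [0, 0, 0, 0, 0, 0],
    [0, 0, 0, 0, 0, 0],
    [0, 0, 0, 0, 0, 0],
    [0, 0, -0.1, 0, 0, 0],
    [0, 0, -0.2, 0, 0, 0]
  ],
  "claw": 0,
  "squeeze": 30
}}

```text
time: 9.97
eef_pos: [0.4546, -0.386, 0.0058]
tool_rot: [0.967, 0.255, -0.0, -0.0]
wrist_force: [-0.2, 0.3, 0.1]
width: 0.0085
finger_force: 30.0
```

Request:
{"api": "drive_tool", "payload": {
  "steps": [
    [0, 0, -1.0, 0, 0, 0],
    [0, 0, -1.5, 0, 0, 0],
    [0, 0, -1.5, 0, 0, 0],
    [0, 0, -1.5, 0, 0, -0.1],
    [0, 0, -1.5, 0, 0, -0.12],
    [0, 0, -1.0, 0, 0, -0.12],
    [0, 0, -0.7, 0, 0, -0.12],
    [0, 0, 0, 0, 0, -0.12],
    [0, 0, 0, 0, 0, -0.12],
    [0, 0, 0, 0, 0, -0.12]
  ]
}}

```text
time: 10.8
eef_pos: [0.4552, -0.3866, 0.0943]
tool_rot: [0.783, 0.622, 0.0, 0.0]
wrist_force: [1.1, -0.6, -0.9]
width: 0.0086
finger_force: 30.0
```

Request:
{"api": "drive_tool", "payload": {
  "steps": [
    [0, 0, 0, 0, 0, -0.12],
    [0, 0, 0, 0, 0, -0.12],
    [0, 0, 0, 0, 0, -0.12],
    [0, 0, 0, 0, 0, -0.12],
    [0, 0, 0, 0, 0, -0.12],
    [0, 0, 0, 0, 0, -0.12],
    [0, 0, 0, 0, 0, -0.12],
    [0, 0, 0, 0, 0, -0.12],
    [0, 0, 0, 0, 0, -0.12],
    [0, 0, 0, 0, 0, -0.12]
  ]
}}

```text
time: 11.63
eef_pos: [0.455, -0.3864, 0.094]
tool_rot: [0.295, 0.955, -0.0, 0.0]
wrist_force: [0.4, 0.2, -1.1]
width: 0.0086
finger_force: 30.0
```

```bash
cat > held.py <<'E'
from h import *
def held(show=True):
    s=snap('wrist'); o=manip.observe(); zt=o['eef_pos'][2]+.0325
    c=max(cv2.findContours(orange(s['img']),0,1)[0],key=lambda c:cv2.contourArea(c)*(c[:,0,1].max()>215))
    P=plane(s,c[:,0]+0.,zt-.001)-o['eef_pos']; L=R.from_quat(o['tool_rot']).inv().apply(P)*1e3  # tool axes, mm
    p=cv2.approxPolyDP(c,2,True)[:,0]; i=[np.where((c[:,0]==q).all(1))[0][0] for q in p]
    print("zt",zt,np.c_[p,L[i][:,:2].round(1)].tolist()); return s,o
if __name__=="__main__":
    held(); go([.4837,-.1982,.095],np.radians(155.7))
E
python3 held.py
```

```text
zt 0.12642589926956022 [[341.0, 175.0, 42.0, 40.8], [255.0, 176.0, 41.9, -2.5], [255.0, 293.0, -25.7, -3.5], [269.0, 293.0, -25.8, 4.3], [270.0, 205.0, 26.4, 5.0], [353.0, 203.0, 27.1, 47.9], [354.0, 187.0, 35.6, 47.8]]
t 11.68 tcp [ 0.455  -0.3864  0.0939] yaw 2.551 F [ 0.2  0.3 -0.3] w 0.0089
shift cm [ 8.1  17.23 -0.11] turn now [-0.0002  0.0004 -0.1665]  shift if turned first [ 5.13 18.34 -0.11]
```

Request:
{"api": "drive_tool", "payload": {
  "steps": [
    [0, 0, 0, 0, 0, -0.0835],
    [0, 0, 0, 0, 0, -0.083],
    [0.7, 2.5, 0, 0, 0, 0],
    [0.9, 3.2, 0, 0, 0, 0],
    [0.9, 3.2, 0, 0, 0, 0],
    [0.9, 3.2, 0, 0, 0, 0],
    [0.9, 3.1, 0, 0, 0, 0],
    [0.6, 2.0, 0, 0, 0, 0],
    [0.34, 1.19, 0, 0, 0, 0],
    [0, 0, 0, 0, 0, 0]
  ]
}}

```text
time: 12.52
eef_pos: [0.4862, -0.1956, 0.0936]
tool_rot: [0.218, 0.976, 0.0, 0.0]
wrist_force: [-0.5, -0.3, -1.2]
width: 0.0085
finger_force: 30.0
```

Request:
{"api": "drive_tool", "payload": {
  "steps": [
    [0, 0, 0.5, 0, 0, 0],
    [0, 0, 0.8, 0, 0, 0],
    [0, 0, 0.8, 0, 0, 0],
    [0, 0, 0.7, 0, 0, 0],
    [0, 0, 0.5, 0, 0, 0],
    [0, 0, 0.3, 0, 0, 0],
    [0, 0, 0.2, 0, 0, 0],
    [0, 0, 0, 0, 0, 0],
    [0, 0, 0, 0, 0, 0],
    [0, 0, 0, 0, 0, 0]
  ]
}}

```text
time: 13.35
eef_pos: [0.4861, -0.1978, 0.0555]
tool_rot: [0.218, 0.976, -0.0, 0.0]
wrist_force: [0.1, 0.2, -0.7]
width: 0.0086
finger_force: 30.0
```

Run:
```python
from held import *
import pickle
s,o=held(); pickle.dump((s,o),open('w5.pkl','wb')); go([.4829,-.1972,.05],np.radians(155.7))
cv2.imwrite('pics/w5.png',s['img'][:,:,::-1])
```

```text
zt 0.0881324431690238 [[341.0, 175.0, 42.3, 40.5], [256.0, 175.0, 42.3, -2.3], [255.0, 293.0, -25.8, -3.2], [270.0, 292.0, -25.1, 5.2], [270.0, 204.0, 26.9, 4.9], [352.0, 204.0, 26.9, 47.2], [355.0, 188.0, 35.5, 48.0]]
t 13.4 tcp [ 0.4862 -0.1978  0.0556] yaw 2.7024 F [ 0.2  0.1 -0.6] w 0.0085
shift cm [ 0.32 -0.08  0.56] turn now [-0.      0.0009 -0.0151]  shift if turned first [ 0.32 -0.08  0.56]
```

Request:
{"api": "drive_tool", "payload": {
  "steps": [
    [0.16, -0.04, 0, 0, 0, -0.015],
    [0.16, -0.04, 0, 0, 0, 0],
    [0, 0, 0, 0, 0, 0],
    [0, 0, 0.4, 0, 0, 0],
    [0, 0, 0.5, 0, 0, 0],
    [0, 0, 0.5, 0, 0, 0],
    [0, 0, 0.4, 0, 0, 0],
    [0, 0, 0.3, 0, 0, 0],
    [0, 0, 0.2, 0, 0, 0],
    [0, 0, 0, 0, 0, 0]
  ]
}}

```text
time: 14.23
eef_pos: [0.4828, -0.1972, 0.032]
tool_rot: [0.211, 0.978, -0.0, 0.0]
wrist_force: [1.4, -0.6, 0.6]
width: 0.0089
finger_force: 30.0
```

```bash
python3 -c "
from h import *
go([.4829,-.1972,.02],np.radians(155.7)); o=manip.observe(); print(o['torque'])"
```

```text
t 14.23 tcp [ 0.4828 -0.1972  0.032 ] yaw 2.7172 F [ 1.4 -0.6  0.6] w 0.0089
shift cm [-0.01  0.01  1.2 ] turn now [-0.0001  0.0005 -0.0002]  shift if turned first [-0.01  0.01  1.2 ]
[-0.09088413 -0.36977507 -0.00212248]
```

Request:
{"api": "drive_tool", "payload": {
  "steps": [
    [0, 0, 0.2, 0, 0, 0],
    [0, 0, 0.2, 0, 0, 0],
    [0, 0, 0.2, 0, 0, 0],
    [0, 0, 0.2, 0, 0, 0],
    [0, 0, 0.2, 0, 0, 0],
    [0, 0, 0.2, 0, 0, 0],
    [0, 0, 0.1, 0, 0, 0],
    [0, 0, 0, 0, 0, 0],
    [0, 0, 0, 0, 0, 0],
    [0, 0, 0, 0, 0, 0]
  ]
}}

```text
time: 15.07
eef_pos: [0.4828, -0.1975, 0.0192]
tool_rot: [0.211, 0.978, -0.0, 0.0]
wrist_force: [1.4, -5.4, 0.0]
width: 0.0088
finger_force: 30.0
```

Request:
{"api": "drive_tool", "payload": {
  "steps": [
    [-0.03, 0, 0.1, 0, 0, 0],
    [0, 0, 0.1, 0, 0, 0],
    [0, 0, 0.1, 0, 0, 0],
    [0, 0, 0.05, 0, 0, 0],
    [0, 0, 0, 0, 0, 0],
    [0, 0, 0, 0, 0, 0],
    [0, 0, 0, 0, 0, 0],
    [0, 0, 0, 0, 0, 0],
    [0, 0, 0, 0, 0, 0],
    [0, 0, 0, 0, 0, 0]
  ]
}}

```text
time: 15.9
eef_pos: [0.483, -0.1972, 0.0156]
tool_rot: [0.211, 0.978, -0.0, 0.0]
wrist_force: [1.4, -4.1, 2.2]
width: 0.0089
finger_force: 30.0
```

Request:
{"api": "drive_tool", "payload": {
  "steps": [
    [0, 0, 0, 0, 0, 0],
    [0, 0, 0, 0, 0, 0],
    [0, 0, 0, 0, 0, 0],
    [0, 0, 0, 0, 0, 0],
    [0, 0, -0.5, 0, 0, 0],
    [0, 0, -0.8, 0, 0, 0],
    [0, 0, -0.8, 0, 0, 0],
    [0, 0, -0.4, 0, 0, 0],
    [0, 0, 0, 0, 0, 0],
    [0, 0, 0, 0, 0, 0]
  ],
  "claw": 2.5
}}

```text
time: 16.73
eef_pos: [0.4832, -0.1975, 0.0412]
tool_rot: [0.211, 0.978, -0.0, 0.001]
wrist_force: [0.1, -0.3, -0.8]
width: 0.0249
finger_force: 0.0
```

Request:
{"api": "drive_tool", "payload": {
  "steps": [
    [0.5, 0, 0, 0, 0, 0],
    [0.5, 0, 0, 0, 0, 0],
    [0.5, 0, 0, 0, 0, 0],
    [0.1, 0, 0, 0, 0, 0],
    [0, 0, 0, 0, 0, 0],
    [0, 0, 0, 0, 0, 0],
    [0, 0, 0.2, 0, 0, 0],
    [0, 0, 0.3, 0, 0, 0],
    [0, 0, 0.2, 0, 0, 0],
    [0, 0, 0, 0, 0, 0]
  ],
  "claw": 0
}}

```text
time: 17.57
eef_pos: [0.4678, -0.1903, 0.0329]
tool_rot: [0.211, 0.978, 0.0, -0.001]
wrist_force: [-0.6, 0.3, 0.2]
width: 0.0003
finger_force: 0.0
```

Request:
{"api": "drive_tool", "payload": {
  "steps": [
    [0, 0, 0.2, 0, 0, 0],
    [0, 0, 0.2, 0, 0, 0],
    [0, 0, 0.1, 0, 0, 0],
    [0, 0, 0.1, 0, 0, 0],
    [0, 0, 0.1, 0, 0, 0],
    [0, 0, 0.1, 0, 0, 0],
    [0, 0, 0.1, 0, 0, 0],
    [0, 0, 0.1, 0, 0, 0],
    [0, 0, 0, 0, 0, 0],
    [0, 0, 0, 0, 0, 0]
  ]
}}

```text
time: 18.4
eef_pos: [0.4684, -0.1906, 0.0237]
tool_rot: [0.211, 0.978, -0.0, 0.0]
wrist_force: [-0.2, -1.1, 1.7]
width: 0.0003
finger_force: 0.8
```

Request:
{"api": "drive_tool", "payload": {
  "steps": [
    [0, 0, 0.1, 0, 0, 0],
    [0, 0, 0.1, 0, 0, 0],
    [0, 0, 0.1, 0, 0, 0],
    [0, 0, 0, 0, 0, 0],
    [0, 0, 0, 0, 0, 0],
    [0, 0, -0.5, 0, 0, 0],
    [0, 0, -0.6, 0, 0, 0],
    [0.5, 0.7, 0, 0, 0, 0],
    [0.5, 0.7, 0, 0, 0, 0],
    [0.55, 0.6, 0, 0, 0, 0]
  ]
}}

```text
time: 19.23
eef_pos: [0.4619, -0.1647, 0.0311]
tool_rot: [0.211, 0.978, 0.0, -0.0]
wrist_force: [-0.0, 0.3, -0.5]
width: 0.0005
finger_force: 0.0
```

Request:
{"api": "drive_tool", "payload": {
  "steps": [
    [0, 0, 0.3, 0, 0, 0],
    [0, 0, 0.3, 0, 0, 0],
    [0, 0, 0.2, 0, 0, 0],
    [0, 0, 0.1, 0, 0, 0],
    [0, 0, 0.1, 0, 0, 0],
    [0, 0, 0.1, 0, 0, 0],
    [0, 0, 0, 0, 0, 0],
    [0, 0, 0, 0, 0, 0],
    [0, 0, 0, 0, 0, 0],
    [0, 0, 0, 0, 0, 0]
  ]
}}

```text
time: 20.07
eef_pos: [0.4629, -0.1646, 0.0229]
tool_rot: [0.21, 0.978, 0.001, -0.0]
wrist_force: [-10.9, 13.6, 30.9]
width: 0.0008
finger_force: 15.3
```

Request:
{"api": "drive_tool", "payload": {
  "steps": [
    [0, 0, -0.6, 0, 0, 0],
    [0, 0, -0.6, 0, 0, 0],
    [-0.5, -0.7, 0, 0, 0, 0],
    [-0.5, -0.7, 0, 0, 0, 0],
    [-0.6, -0.6, 0, 0, 0, 0],
    [0, 0, 0.4, 0, 0, 0],
    [0, 0, 0.4, 0, 0, 0],
    [0, 0, 0.2, 0, 0, 0],
    [0, 0, 0.2, 0, 0, 0],
    [0, 0, 0, 0, 0, 0]
  ]
}}

```text
time: 20.9
eef_pos: [0.4688, -0.1915, 0.0231]
tool_rot: [0.211, 0.978, -0.001, -0.0]
wrist_force: [-14.1, 1.8, 29.4]
width: 0.0001
finger_force: 14.9
```

```bash
python3 -c "
from h import *
go([.4829,-.1972,.1],np.radians(155.7))
s=snap('side')
for c in cv2.findContours(orange(s['img']),0,1)[0]:
    if cv2.contourArea(c)>40: print(cv2.approxPolyDP(c,1.5,True)[:,0].tolist())
n=np.array([.4115,.9114]);l=np.array([.9114,-.4115]);h=np.array([.48275,-.1982])
for nm,a,b in(('corner',-36,-4.5),('end',36,-4.5),('end',36,4.5),('short',-36,47.5),('short',-27,47.5)):
    print(nm,proj(s,[*(h+l*a/1e3+n*b/1e3),.044]).round(1))
"
```

```text
t 20.9 tcp [ 0.4688 -0.1915  0.0231] yaw 2.7173 F [-14.1   1.8  29.4] w 0.0001
shift cm [-1.52  0.06 -7.69] turn now [-0.0012 -0.0001 -0.0001]  shift if turned first [-1.52  0.06 -7.69]
[[340, 219], [312, 218], [308, 235], [307, 251], [309, 253], [312, 252], [313, 241], [316, 235], [333, 238], [339, 237]]
[[232, 184], [232, 187], [265, 193], [264, 187]]
corner [[230.6 182.1]]
end [[263.8 187.8]]
end [[265.3 186.2]]
short [[240.4 173.5]]
short [[244.3 174.1]]
```

Request:
{"api": "drive_tool", "payload": {
  "steps": [
    [0, 0, -1.0, 0, 0, 0],
    [0, 0, -2.5, 0, 0, 0],
    [0, 0, -3, 0, 0, 0.116],
    [0, 0, -3, 0, 0, 0.116],
    [0, 0, -3, 0, 0, 0.116],
    [0, 0, 0, 0, 0, 0.116],
    [0, 0, 0, 0, 0, 0.116],
    [0, 0, 0, 0, 0, 0.116],
    [0, 0, 0, 0, 0, 0.116],
    [0, 0, 0, 0, 0, 0.116]
  ],
  "claw": 2.8
}}

```text
time: 21.78
eef_pos: [0.4683, -0.1904, 0.1448]
tool_rot: [0.628, 0.778, -0.0, -0.001]
wrist_force: [0.4, -0.1, 0.7]
width: 0.028
finger_force: 0.0
```

Request:
{"api": "drive_tool", "payload": {
  "steps": [
    [0, 0, 0, 0, 0, 0.116],
    [0, 0, 0, 0, 0, 0.116],
    [0, 0, 0, 0, 0, 0.116],
    [0, 0, 0, 0, 0, 0.116],
    [-3.3, 2.3, 0, 0, 0, 0],
    [-3.3, 2.3, 0, 0, 0, 0],
    [-3.3, 2.3, 0, 0, 0, 0],
    [-3.3, 2.3, 0, 0, 0, 0],
    [-3.3, 2.3, 0, 0, 0, 0],
    [-2.0, 1.3, 0, 0, 0, 0]
  ]
}}

```text
time: 22.62
eef_pos: [0.548, -0.4044, 0.144]
tool_rot: [0.789, 0.615, -0.0, -0.0]
wrist_force: [0.4, 0.2, -0.4]
width: 0.0286
finger_force: 0.0
```

Request:
{"api": "drive_tool", "payload": {
  "steps": [
    [-2.0, 1.3, 0, 0, 0, 0],
    [0, 0, 0, 0, 0, 0],
    [0, 0, 0, 0, 0, 0],
    [0, 0, 0, 0, 0, 0],
    [0, 0, 0, 0, 0, 0],
    [0, 0, 0, 0, 0, 0],
    [0, 0, 0, 0, 0, 0],
    [0, 0, 0, 0, 0, 0],
    [0, 0, 0, 0, 0, 0],
    [0, 0, 0, 0, 0, 0]
  ]
}}

```text
time: 23.45
eef_pos: [0.5557, -0.4237, 0.1459]
tool_rot: [0.788, 0.615, 0.0, 0.0]
wrist_force: [0.8, 0.2, -0.7]
width: 0.0279
finger_force: 0.0
```

Run:
```python
from h import *
import pickle
s=snap('wrist','w6'); pickle.dump(s,open('w6.pkl','wb')); print("cam",ray(s,[0,0])[0],"nadir",proj(s,[*ray(s,[0,0])[0][:2],.036]))
for c in cv2.findContours(orange(s['img']),0,1)[0]:
    if cv2.contourArea(c)>250:
        p=cv2.approxPolyDP(c,2,True)[:,0]; print(np.c_[p,(plane(s,p,.035)[:,:2]*1e3).round(1)].tolist())
go([.58,-.36,.1],np.radians(76))
```

```text
cam [ 0.57394993 -0.34758846  0.33266032] nadir [[261.85638987 100.62850417]]
[[334.0, 69.0, 641.9, -337.2], [276.0, 68.0, 592.7, -324.0], [275.0, 148.0, 575.6, -392.1], [283.0, 148.0, 582.9, -393.9], [286.0, 81.0, 598.8, -336.6], [328.0, 80.0, 635.1, -344.9], [334.0, 77.0, 640.7, -343.7]]
t 23.5 tcp [ 0.5557 -0.4238  0.1458] yaw 1.3254 F [ 0.3  1.4 -0.4] w 0.028
shift cm [6.78 0.81 4.58] turn now [ 0.0002  0.0001 -0.001 ]  shift if turned first [6.78 0.82 4.58]
```

Bracket B is measured as consistent (end width 8.5 mm, both edge fits agree): mid long leg at about (0.588,−0.358), leg direction about −105°.

Request:
{"api": "drive_tool", "payload": {
  "steps": [
    [1.0, 0.2, 0, 0, 0, 0],
    [2.0, 0.4, 1, 0, 0, 0],
    [2.0, 0.4, 2, 0, 0, 0],
    [1.5, 0.35, 2, 0, 0, 0],
    [0.65, 0.18, 2, 0, 0, 0.01],
    [0, 0, 1.5, 0, 0, 0],
    [0, 0, 1.0, 0, 0, 0],
    [0, 0, 0.4, 0, 0, 0],
    [0, 0, 0, 0, 0, 0],
    [0, 0, 0, 0, 0, 0]
  ]
}}

```text
time: 24.33
eef_pos: [0.588, -0.3592, 0.0475]
tool_rot: [0.792, 0.611, 0.0, 0.0]
wrist_force: [1.0, -0.7, 0.6]
width: 0.028
finger_force: 0.0
```

```bash
python3 -c "
from h import *
go([.588,-.3582,.0035],np.radians(75.2))"
```

```text
t 24.33 tcp [ 0.588  -0.3592  0.0475] yaw 1.3145 F [ 1.  -0.7  0.6] w 0.028
shift cm [ 0.1  -0.03  4.4 ] turn now [0.0009 0.0005 0.002 ]  shift if turned first [ 0.1  -0.02  4.4 ]
```

Request:
{"api": "drive_tool", "payload": {
  "steps": [
    [0.1, 0, 0.8, 0, 0, 0],
    [0, 0, 1.0, 0, 0, 0],
    [0, 0, 1.0, 0, 0, 0],
    [0, 0, 0.8, 0, 0, 0],
    [0, 0, 0.4, 0, 0, 0],
    [0, 0, 0.25, 0, 0, 0],
    [0, 0, 0, 0, 0, 0],
    [0, 0, 0, 0, 0, 0],
    [0, 0, 0, 0, 0, 0],
    [0, 0, 0, 0, 0, 0]
  ]
}}

```text
time: 25.17
eef_pos: [0.5886, -0.3576, 0.0049]
tool_rot: [0.791, 0.611, 0.0, 0.001]
wrist_force: [-0.6, 0.1, -0.2]
width: 0.0277
finger_force: 0.0
```

Request:
{"api": "drive_tool", "payload": {
  "steps": [
    [0, 0, 0, 0, 0, 0],
    [0, 0, 0, 0, 0, 0],
    [0, 0, 0, 0, 0, 0],
    [0, 0, 0, 0, 0, 0],
    [0, 0, 0, 0, 0, 0],
    [0, 0, 0, 0, 0, 0],
    [0, 0, 0, 0, 0, 0],
    [0, 0, 0, 0, 0, 0],
    [0, 0, 0, 0, 0, 0],
    [0, 0, 0, 0, 0, 0]
  ],
  "claw": 0,
  "squeeze": 30
}}

```text
time: 26.0
eef_pos: [0.5882, -0.3574, 0.0043]
tool_rot: [0.791, 0.611, 0.0, 0.0]
wrist_force: [-1.0, 0.6, 2.3]
width: 0.0089
finger_force: 29.9
```

Request:
{"api": "drive_tool", "payload": {
  "steps": [
    [0, 0, -0.5, 0, 0, 0],
    [0, 0, -1.5, 0, 0, 0],
    [0, 0, -2, 0, 0, 0],
    [0, 0, -2, 0, 0, -0.117],
    [0, 0, -2, 0, 0, -0.117],
    [0, 0, -1, 0, 0, -0.117],
    [0, 0, 0, 0, 0, -0.117],
    [0, 0, 0, 0, 0, -0.117],
    [0, 0, 0, 0, 0, -0.117],
    [0, 0, 0, 0, 0, -0.117]
  ]
}}

```text
time: 26.83
eef_pos: [0.5884, -0.3574, 0.0957]
tool_rot: [0.48, 0.877, -0.0, 0.001]
wrist_force: [1.4, 1.4, -0.7]
width: 0.0086
finger_force: 29.9
```

Request:
{"api": "drive_tool", "payload": {
  "steps": [
    [0, 0, 0, 0, 0, -0.117],
    [0, 0, 0, 0, 0, -0.117],
    [0, 0, 0, 0, 0, -0.117],
    [0, 0, 0, 0, 0, -0.117],
    [0, 0, 0, 0, 0, -0.117],
    [0, 0, 0, 0, 0, 0],
    [0, 0, 0, 0, 0, 0],
    [0, 0, 0, 0, 0, 0],
    [0, 0, 0, 0, 0, 0],
    [0, 0, 0, 0, 0, 0]
  ]
}}

```text
time: 27.67
eef_pos: [0.5881, -0.3573, 0.0943]
tool_rot: [0.21, 0.978, -0.0, 0.0]
wrist_force: [-0.9, 0.6, -0.6]
width: 0.0085
finger_force: 29.9
```

```bash
python3 -c "
from held import *
held(); go([.4949,-.1924,.095],np.radians(155.7))"
```

```text
zt 0.12671095057207712 [[340.0, 177.0, 41.1, 40.1], [256.0, 177.0, 41.1, -2.3], [253.0, 191.0, 33.8, -3.8], [255.0, 293.0, -26.0, -3.2], [269.0, 292.0, -25.3, 4.7], [270.0, 207.0, 25.1, 4.9], [352.0, 206.0, 25.7, 47.4], [354.0, 191.0, 33.7, 47.8]]
t 27.72 tcp [ 0.5881 -0.3573  0.0942] yaw 2.7179 F [-0.3 -0.6 -0.9] w 0.0086
shift cm [15.27 11.2  -0.08] turn now [ 0.     -0.      0.0004]  shift if turned first [15.28 11.19 -0.08]
```

Request:
{"api": "drive_tool", "payload": {
  "steps": [
    [1.0, 0.7, 0, 0, 0, 0],
    [2.0, 1.45, 0, 0, 0, 0],
    [2.2, 1.6, 0, 0, 0, 0],
    [2.2, 1.6, 0, 0, 0, 0],
    [2.2, 1.6, 0, 0, 0, 0],
    [2.2, 1.6, 0, 0, 0, 0],
    [1.8, 1.35, 0, 0, 0, 0],
    [1.2, 0.9, 0, 0, 0, 0],
    [0.56, 0.4, 0, 0, 0, 0],
    [0, 0, 0, 0, 0, 0]
  ]
}}

```text
time: 28.55
eef_pos: [0.4935, -0.1912, 0.0943]
tool_rot: [0.209, 0.978, 0.0, 0.0]
wrist_force: [0.4, 0.2, -0.1]
width: 0.0087
finger_force: 29.9
```

Request:
{"api": "drive_tool", "payload": {
  "steps": [
    [0, 0, 0.4, 0, 0, 0],
    [0, 0, 0.5, 0, 0, 0],
    [0, 0, 0.6, 0, 0, 0],
    [0, 0, 0.5, 0, 0, 0],
    [0, 0, 0.4, 0, 0, 0],
    [0, 0, 0.2, 0, 0, 0],
    [0, 0, 0.1, 0, 0, 0],
    [0, 0, 0, 0, 0, 0],
    [0, 0, 0, 0, 0, 0],
    [0, 0, 0, 0, 0, 0]
  ]
}}

```text
time: 29.38
eef_pos: [0.4941, -0.1923, 0.0675]
tool_rot: [0.21, 0.978, -0.0, 0.0]
wrist_force: [0.5, 0.4, -0.5]
width: 0.0088
finger_force: 29.9
```

Run:
```python
from held import *
s,o=held(); go([.4942,-.19205,.05],np.radians(155.7))
cv2.imwrite('pics/w7.png',cv2.resize(s['img'][110:310,180:440,::-1],None,fx=3,fy=3,interpolation=2))
```

```text
zt 0.10000806939686471 [[313.0, 152.0, 53.8, 25.9], [242.0, 152.0, 53.8, -9.1], [239.0, 155.0, 52.3, -10.6], [241.0, 226.0, 14.6, -10.3], [251.0, 225.0, 15.2, -5.0], [254.0, 230.0, 12.3, -3.5], [255.0, 293.0, -25.9, -3.2], [269.0, 292.0, -25.2, 4.7], [272.0, 206.0, 25.7, 5.9], [353.0, 206.0, 25.7, 47.8], [354.0, 190.0, 34.3, 47.7], [339.0, 177.0, 41.2, 39.6], [257.0, 177.0, 41.2, -1.8], [256.0, 183.0, 38.0, -2.3], [253.0, 183.0, 38.0, -3.8], [255.0, 166.0, 46.8, -2.7], [314.0, 166.0, 46.8, 26.7], [316.0, 154.0, 52.8, 27.4]]
t 29.43 tcp [ 0.4941 -0.1923  0.0675] yaw 2.7194 F [-0.4 -0.3 -0.2] w 0.0086
shift cm [0.01 0.02 1.75] turn now [-0.      0.0006  0.0019]  shift if turned first [0.   0.02 1.75]
```

View pics/w7.png

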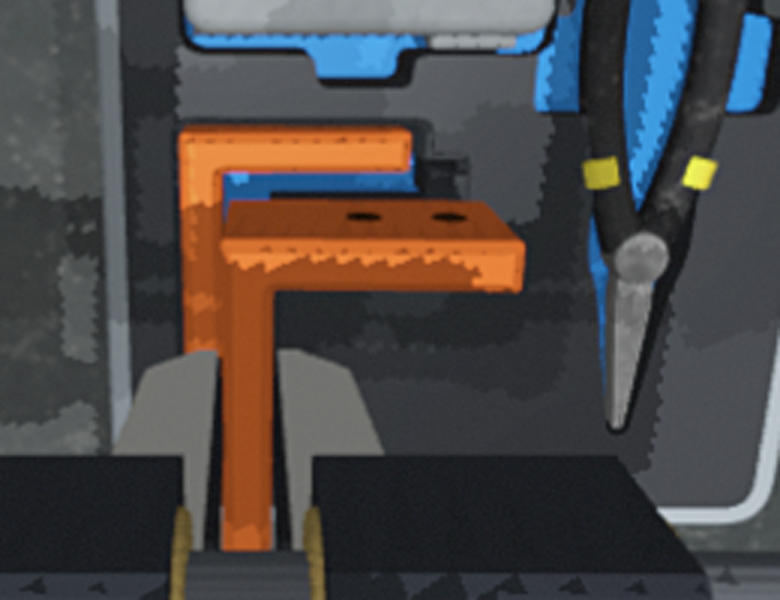

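The outer bracket (crop corner (182,130)) sits flush, and the held one is poised inside its V. I'll check the relative offset numerically from this same image.

Run:
```python
from h import *
s=snap('wrist'); o=manip.observe(); r=R.from_quat(o['tool_rot']).inv(); zt=o['eef_pos'][2]+.0315
f=lambda px,z:(r.apply(plane(s,px,z)-o['eef_pos'])*1e3).round(1)[:,:2].tolist()
print("outer: short inner edge",f([[270,166],[300,166]],.0425),"long outer edge",f([[240,190],[241,220]],.0425),"short tip",f([[316,158]],.0425),"short outer top edge",f([[260,155]],.0425))
print("held: short inner edge",f([[290,206],[340,206]],zt-.0015),"long outer",f([[255,285]],zt-.0015),"inner",f([[270,285]],zt-.0015),"tip",f([[354,195]],zt-.0015))
```

```text
outer: short inner edge [[35.4, 6.2], [35.4, 26.6]] long outer edge [[18.4, -14.6], [-4.0, -14.3]] short tip [[40.8, 37.3]] short outer top edge [[42.9, -0.6]]
held: short inner edge [[25.2, 15.4], [25.2, 41.5]] long outer [[-21.8, -3.2]] inner [[-21.8, 5.3]] tip [[31.2, 48.4]]
```

Request:
{"api": "drive_tool", "payload": {
  "steps": [
    [0.04, -0.1, 0, 0, 0, 0],
    [0, 0, 0.3, 0, 0, 0],
    [0, 0, 0.5, 0, 0, 0],
    [0, 0, 0.5, 0, 0, 0],
    [0, 0, 0.4, 0, 0, 0],
    [0, 0, 0.3, 0, 0, 0],
    [0, 0, 0.3, 0, 0, 0],
    [0, 0, 0.3, 0, 0, 0],
    [0, 0, 0, 0, 0, 0],
    [0, 0, 0, 0, 0, 0]
  ]
}}

```text
time: 30.32
eef_pos: [0.4931, -0.1929, 0.041]
tool_rot: [0.21, 0.978, 0.0, -0.0]
wrist_force: [0.4, 0.1, -0.7]
width: 0.0083
finger_force: 29.9
```

Request:
{"api": "drive_tool", "payload": {
  "steps": [
    [0, 0, 0.2, 0, 0, 0],
    [0, 0, 0.3, 0, 0, 0],
    [0, 0, 0.3, 0, 0, 0],
    [0, 0, 0.3, 0, 0, 0],
    [0, 0, 0.2, 0, 0, 0],
    [0, 0, 0.2, 0, 0, 0],
    [0, 0, 0.1, 0, 0, 0],
    [0, 0, 0, 0, 0, 0],
    [0, 0, 0, 0, 0, 0],
    [0, 0, 0, 0, 0, 0]
  ]
}}

```text
time: 31.15
eef_pos: [0.4932, -0.1933, 0.0252]
tool_rot: [0.21, 0.978, -0.0, 0.0]
wrist_force: [-0.2, -3.6, 2.9]
width: 0.0085
finger_force: 30.0
```

Request:
{"api": "drive_tool", "payload": {
  "steps": [
    [0, 0, 0, 0, 0, 0],
    [0, 0, 0, 0, 0, 0],
    [0, 0, 0, 0, 0, 0],
    [0, 0, 0, 0, 0, 0],
    [0, 0, -0.5, 0, 0, 0],
    [0, 0, -0.8, 0, 0, 0],
    [0, 0, -0.8, 0, 0, 0],
    [0, 0, -0.3, 0, 0, 0],
    [0, 0, 0, 0, 0, 0],
    [0, 0, 0, 0, 0, 0]
  ],
  "claw": 2.2
}}

```text
time: 31.98
eef_pos: [0.4936, -0.1931, 0.0498]
tool_rot: [0.21, 0.978, -0.0, 0.001]
wrist_force: [0.1, -0.4, -0.2]
width: 0.0215
finger_force: 0.0
```

Request:
{"api": "drive_tool", "payload": {
  "steps": [
    [0.5, 0, 0, 0, 0, 0],
    [0.5, 0, 0, 0, 0, 0],
    [0.45, 0, 0, 0, 0, 0],
    [0, 0, 0, 0, 0, 0],
    [0, 0, 0, 0, 0, 0],
    [0, 0, 0.3, 0, 0, 0],
    [0, 0, 0.3, 0, 0, 0],
    [0, 0, 0.3, 0, 0, 0],
    [0, 0, 0.2, 0, 0, 0],
    [0, 0, 0, 0, 0, 0]
  ],
  "claw": 0
}}

```text
time: 32.82
eef_pos: [0.4794, -0.1867, 0.0373]
tool_rot: [0.21, 0.978, 0.0, -0.001]
wrist_force: [-0.7, 0.3, -1.1]
width: 0.0008
finger_force: 0.0
```

Request:
{"api": "drive_tool", "payload": {
  "steps": [
    [0, 0, 0.2, 0, 0, 0],
    [0, 0, 0.2, 0, 0, 0],
    [0, 0, 0.2, 0, 0, 0],
    [0, 0, 0.1, 0, 0, 0],
    [0, 0, 0.1, 0, 0, 0],
    [0, 0, 0, 0, 0, 0],
    [0, 0, 0, 0, 0, 0],
    [0, 0, 0, 0, 0, 0],
    [0, 0, 0, 0, 0, 0],
    [0, 0, 0, 0, 0, 0]
  ]
}}

```text
time: 33.65
eef_pos: [0.48, -0.1875, 0.0308]
tool_rot: [0.21, 0.978, -0.0, 0.0]
wrist_force: [-4.2, -1.2, 7.1]
width: 0.0004
finger_force: 3.7
```

Request:
{"api": "drive_tool", "payload": {
  "steps": [
    [0, 0, -0.7, 0, 0, 0],
    [0, 0, -0.5, 0, 0, 0],
    [0.5, 0.7, 0, 0, 0, 0],
    [0.5, 0.7, 0, 0, 0, 0],
    [0.55, 0.6, 0, 0, 0, 0],
    [0, 0, 0.3, 0, 0, 0],
    [0, 0, 0.4, 0, 0, 0],
    [0, 0, 0.4, 0, 0, 0],
    [0, 0, 0.3, 0, 0, 0],
    [0, 0, 0, 0, 0, 0]
  ]
}}

```text
time: 34.48
eef_pos: [0.4738, -0.1622, 0.0274]
tool_rot: [0.21, 0.978, 0.0, -0.0]
wrist_force: [0.2, 0.4, -0.6]
width: 0.0002
finger_force: 0.0
```

Request:
{"api": "drive_tool", "payload": {
  "steps": [
    [0, 0, 0.1, 0, 0, 0],
    [0, 0, 0.1, 0, 0, 0],
    [0, 0, 0.1, 0, 0, 0],
    [0, 0, 0, 0, 0, 0],
    [0, 0, 0, 0, 0, 0],
    [0, 0, 0, 0, 0, 0],
    [0, 0, 0, 0, 0, 0],
    [0, 0, 0, 0, 0, 0],
    [0, 0, 0, 0, 0, 0],
    [0, 0, 0, 0, 0, 0]
  ]
}}

```text
time: 35.32
eef_pos: [0.4739, -0.1625, 0.0251]
tool_rot: [0.21, 0.978, -0.0, 0.0]
wrist_force: [-0.5, 0.3, 0.8]
width: 0.0005
finger_force: 0.6
```

Request:
{"api": "drive_tool", "payload": {
  "steps": [
    [0, 0, 0.1, 0, 0, 0],
    [0, 0, 0.1, 0, 0, 0],
    [0, 0, 0.1, 0, 0, 0],
    [0, 0, 0.1, 0, 0, 0],
    [0, 0, 0, 0, 0, 0],
    [0, 0, 0, 0, 0, 0],
    [0, 0, 0, 0, 0, 0],
    [0, 0, 0, 0, 0, 0],
    [0, 0, 0, 0, 0, 0],
    [0, 0, 0, 0, 0, 0]
  ]
}}

```text
time: 36.15
eef_pos: [0.4743, -0.1625, 0.0231]
tool_rot: [0.21, 0.978, -0.0, 0.0]
wrist_force: [-11.1, 6.0, 22.8]
width: 0.0004
finger_force: 11.2
```

Request:
{"api": "drive_tool", "payload": {
  "steps": [
    [0, 0, -0.8, 0, 0, 0],
    [0, 0, -0.8, 0, 0, 0],
    [-0.5, -0.7, 0, 0, 0, 0],
    [-0.5, -0.7, 0, 0, 0, 0],
    [-0.55, -0.6, 0, 0, 0, 0],
    [0, 0, 0.4, 0, 0, 0],
    [0, 0, 0.5, 0, 0, 0],
    [0, 0, 0.4, 0, 0, 0],
    [0, 0, 0.2, 0, 0, 0],
    [0, 0, 0, 0, 0, 0]
  ]
}}

```text
time: 36.98
eef_pos: [0.4817, -0.1882, 0.0233]
tool_rot: [0.21, 0.978, -0.001, 0.002]
wrist_force: [1.3, -3.0, 9.0]
width: 0.0003
finger_force: 4.6
```

Request:
{"api": "drive_tool", "payload": {
  "steps": [
    [0, 0, 0.1, 0, 0, 0],
    [0, 0, 0.1, 0, 0, 0],
    [0, 0, 0, 0, 0, 0],
    [0, 0, 0, 0, 0, 0],
    [0, 0, 0, 0, 0, 0],
    [0, 0, 0, 0, 0, 0],
    [0, 0, 0, 0, 0, 0],
    [0, 0, 0, 0, 0, 0],
    [0, 0, 0, 0, 0, 0],
    [0, 0, 0, 0, 0, 0]
  ]
}}

```text
time: 37.82
eef_pos: [0.4819, -0.1883, 0.0231]
tool_rot: [0.209, 0.978, -0.001, 0.002]
wrist_force: [-5.2, 0.4, 24.1]
width: 0.0005
finger_force: 12.2
```

Request:
{"api": "drive_tool", "payload": {
  "steps": [
    [0, 0, -0.5, 0, 0, 0],
    [0, 0, -1.0, 0, 0, 0],
    [0, 0, -2, 0, 0, 0],
    [0, 0, -2, 0, 0, 0],
    [-1, 0, -2, 0, 0, 0],
    [-2, 0, -1, 0, 0, 0],
    [-2, 0, 0, 0, 0, 0],
    [-2, 0, 0, 0, 0, 0],
    [0, 0, 0, 0, 0, 0],
    [0, 0, 0, 0, 0, 0]
  ]
}}

```text
time: 38.65
eef_pos: [0.5435, -0.2153, 0.1042]
tool_rot: [0.209, 0.978, 0.0, -0.001]
wrist_force: [0.3, -0.1, 0.6]
width: 0.0004
finger_force: 0.0
```

Run:
```python
from h import *
import pickle
o=manip.observe(); s=snap('wrist'); t=snap('side'); go([.48,-.19,.1])
n=np.array([.4115,.9114]);l=np.array([.9114,-.4115]);h=np.array([.48275,-.1982])
for nm,S in(('wrist',s),('side',t)):
    for c in cv2.findContours(orange(S['img']),0,1)[0]:
        if cv2.contourArea(c)>40:
            p=cv2.approxPolyDP(c,1.5,True)[:,0]; w=plane(S,p,.043)[:,:2]-h
            if np.linalg.norm(w,axis=1).min()<.05: print(nm,np.c_[p,(w@l*1e3).round(1),(w@n*1e3).round(1)].tolist())
c=s['img']; q=proj(s,[*h,.044])[0].astype(int); y0=max(q[1]-75,0);x0=max(q[0]-85,0)
a=cv2.resize(c[y0:y0+150,x0:x0+170,::-1],(530,468),interpolation=2); q=proj(t,[*h,.044])[0].astype(int)
b=cv2.resize(t['img'][q[1]-35:q[1]+35,q[0]-20:q[0]+20,::-1],(267,467),interpolation=2)
v=np.zeros((468,797,3),np.uint8); v[:,:530]=a; v[:467,530:]=b; cv2.imwrite('pics/fin.png',v)
```

```text
t 38.75 tcp [ 0.5427 -0.215   0.1043] yaw 2.7195 F [ 0.1 -0.8  0.6] w 0.0007
shift cm [ 6.74 -0.29  0.44] 
wrist [[311.0, 72.0, -36.0, 46.0], [243.0, 73.0, -35.2, -4.0], [244.0, 168.0, 35.9, -4.3], [254.0, 168.0, 35.9, 3.7], [256.0, 179.0, 44.9, 5.2], [266.0, 178.0, 44.1, 13.3], [266.0, 98.0, -17.7, 13.0], [323.0, 98.0, -17.7, 55.8], [325.0, 87.0, -25.6, 56.9], [312.0, 83.0, -28.4, 47.0], [313.0, 73.0, -35.3, 47.5]]
side [[232.0, 183.0, -32.4, -5.6], [232.0, 187.0, -24.2, -24.4], [262.0, 193.0, 40.8, -27.8], [270.0, 192.0, 53.5, -16.9], [271.0, 189.0, 50.4, -2.2], [264.0, 185.0, 30.8, 11.2], [249.0, 183.0, -0.8, 8.5], [248.0, 174.0, -21.1, 53.7], [241.0, 175.0, -32.5, 42.3]]
```

Measured in insert axes, both outlines match home within 1 mm: the outer spans −36 to +36 by −4.3 to 47.5, and the inner is offset +9/+9. Both were pressed to the same level as each other under load, and the arm is clear.

```bash
python3 -c "
from bench import manip
print(manip.hand_in())"
```

```text
the job is handed in; nothing more can be done
None
```

I pressed both brackets home as a nested pair and handed the job in at about 39 s. By measurement they sit within 1 mm of their home outlines with level tops, but the hand-in call did not report the verdict.

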